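Fit the keyed flask holder into the hotplate and set the round flask in it

ROBOT

A 6-joint arm with a two-finger parallel gripper is mounted at the origin on the work surface. World frame = base frame: x ahead of the robot, y to its left, z up, the work surface at z = 0. Lengths are in m, angles in rad, forces in N, time in s.
With the tool pointing down it reaches from about 0.35 to 0.85 m from the base axis. Payload 8.1 kg.
Tool frame: the origin (TCP) lies at the very end of the fingers, on their centre line; the grasp point (between the pads) lies 19 mm behind it; z points along the fingers, y is the line along which they close (so a half turn about z gives the same grasp; the last joint's range is limited). The gripper opens to 85 mm and grips with 20 to 120 N. Pads are 22 mm wide; open, the fingers measure 114 mm over their backs; the gripper's body (76 mm by 85 mm) begins 54 mm behind the grasp point. The pads swing forward as they close: fully open they stand 13 mm farther back than shut.
Start: joints at [1.104, 0.13, 1.488, -0, 1.523, -0.085], TCP at [0.224, 0.557, 0.231] pointing down, gripper open.
Joint ranges: [-2.96, 2.96], [-0.89, 2.26], [0.02, 2.5], [-1.34, 4.48], [0, 2.73], [-2.66, 2.66]. Speed limits (rad/s): [2.39, 2.39, 2.79, 3.14, 3.14, 3.14].

INTERFACE

Orientations are given as a rotation vector (axis times angle).
In Python, from bench import r gives the robot as it stands.
- The arm moves only by the tool drive_tool, never from a script. Its argument "commands" is a list of rows, each a list of 5 numbers: the finger opening in cm, from 0 to 8.54, then the shift along the tool's x, y, z in cm, then the turn about the tool's z in units of 10 degrees (1.0 is 10 degrees). A call has 1 to 20 rows; each row is the pose to reach, as a shift and turn from the pose commanded when the call began, along the tool's axes at that moment; what a row does not reach only later rows make up. A row lasts 1/8 s, in which the tool goes at most 62.5 mm and 10.7 degrees, less where a joint would pass 70% of its speed; a pose out of reach is approached as far as the arm can. A call with a gripper value outside its range is refused whole. The fingers move at their own pace and stop on an object; the grip force is fixed at half the most. Time passes only in rows, so rows that repeat a pose let the fingers close. It gives the time, the measured TCP pose, the force, the opening and the grip force at its end, in the units of the state.
- r.state(): the state, without advancing time (a new reading comes with each control period).
- r.read_camera(name): name is "scene" or "top" or "wrist"; returns the picture (400x640x3 uint8, red, green, blue); there is no depth.
- r.camera_params(name): a dict with "fx", "fy", "cx", "cy" (pixels), "xyz" and "attitude" of the camera in the world. Camera axes: x right, y down, z forward; pixel columns grow to the right and rows downward; lengths in m; the calibration is good to about 2 mm. The wrist camera is an equidistant fisheye: a pixel r from the principal point sees the ray r / f radians off the axis. A picture is of the moment at which its call begins: read the wrist's pose just before it. camera_params takes no time and is no camera call; for the wrist camera it gives the pose at the moment of the call.
- r.sign_off(): hands the job in; it is judged then, once.
The state is a dict: "t": time; "joint_positions": joint angles; "dq": joint speeds; "joint_efforts": joint torques, N m; "ee_pos": TCP position; "ee_rot": TCP orientation; "wrist_force": force on the tool from outside, world axes, zero at the start; "ft_torque": the same for the moment, N m; "finger_gap": finger opening in m; "grasp_force": force on a finger pad.
Only numpy, scipy, OpenCV 4.12 (cv2) and the standard library are available. Lean on these libraries where they do the work, as an engineer would, in place of code of your own. Each camera call takes 0.05 s, during which the arm holds its last target. There are 200 camera calls.

TASK

Turn the aluminium flask holder that has a flat cut in its round flange until the flat matches the flat of the D-shaped recess in the hotplate's top, and seat it fully home there, flange flush with the plate. Then take the round-bottomed flask from its cork ring and set it gently in the holder's hollow so that it sits centred and upright, and let go. Do not drop the holder or the flask, and leave the other things on the bench where they stand.

Things in the scene. Friction and masses are not known exactly. Their poses are not given: they have to be found in the camera images.
- hotplate: fixed white laboratory hotplate, its square 150 x 150 mm aluminium top 78 mm above the bench, centred on the recess; on its -x side (x from -125 to -75 mm) a control panel 46 mm tall with two black knobs. Origin: under the recess centre, at the bench surface. z up.
- recess (a point): centre of the dark floor of the D-shaped recess in the hotplate's top, 66 mm above the bench; axes as the hotplate's. The recess is 12 mm deep, open upwards, a circle of radius 41.5 mm cut off by a flat wall 30.5 mm from its centre on the +x side of this frame; rim edges chamfered 1.5 mm.
- holder: loose aluminium flask holder, 0.2 to 0.33 kg, 44 mm tall. Flange at its foot: disc 12 mm thick, radius 40 mm, cut off by one flat 29 mm from the axis on its own +x side, foot chamfered 2 mm. On it a round collar, 56 mm wide from 12 to 30 mm height, 54 mm to the top: grip it across there. Fits the recess only flat to flat (1.5 mm play, about 3 degrees of yaw). Origin: underside, on the axis. z up.
- seat (a point): point fixed to the holder, on its axis 57.45 mm above its underside: where the flask's bulb centre (point bulb) lies when the flask sits in the conical hollow in the holder's top (46 mm wide at the mouth, 14 mm deep). Axes as the holder's.
- cork_ring: loose cork ring, outer diameter 80 mm, 25 mm tall, with a conical hollow in which the flask starts upright, the bulb's bottom 11.8 mm above the bench. Origin: centre of its underside.
- flask: round-bottomed clear glass flask with white stopper, 80 to 130 g: bulb 52 mm wide, straight frosted neck 22 mm wide from 48 to 86 mm above the bulb's bottom, lip 26 mm wide (look only) to 90 mm, stopper to 104 mm. Centre of mass 5 mm below the bulb's centre; in a hollow, friction holds it at the tilt at which it is let go. Origin: bottom of the bulb, on the axis. z up the neck.
- bulb (a point): centre of the flask's bulb, 26 mm above the bulb's bottom. z along the neck.
- erlenmeyer: bystander: conical flat-bottomed glass flask with blue cap, 68 mm wide, 114 mm tall. Origin: centre of its underside.
- wide_jar: bystander: dark wide jar with white cap, 84 mm wide, 140 mm tall. Origin: centre of its underside.
- cell_a: bystander: standing green battery cell, 18 mm wide, 65 mm tall. Origin: centre of its underside.
- cell_b: bystander: second standing green battery cell, 18 mm wide, 65 mm tall. Origin: centre of its underside.
- vial: bystander: small glass vial with white cap, 25 mm wide, 52 mm tall. Origin: centre of its underside.
- coin_cell: bystander: steel coin cell lying flat, 24 mm wide, 5 mm thick. Origin: centre of its underside.
- spatula: bystander: slim flat steel laboratory spatula lying on the bench, 188 mm long, 16 mm wide. Origin: middle of its underside.
- round_holder: bystander: a larger aluminium flask holder whose flange is a full circle without a flat (88 mm wide, 48 mm tall); it does not fit the recess. Origin: centre of its underside.
Things that resemble listed ones, but are neither listed nor needed, are in the scene too. Leave any purple or yellow look-alike of the holder alone.

How it is judged:
On the way, in this order (a step that is already met when the one before it is completed fails the run):
1. the keyed holder is fully home in the recess, with the flask not yet in it (z of holder in the frame of recess between -0.0025 and 0.0025 m and horizontal distance between holder and recess below 0.004 m and angle between holder's own z axis and vertical below 0.05 rad and distance between bulb and seat above 0.05 m), for 0.2 s.
2. the flask sits in the seated holder's hollow (z of holder in the frame of recess between -0.0025 and 0.0025 m and horizontal distance between holder and recess below 0.004 m and angle between holder's own z axis and vertical below 0.05 rad and horizontal distance between bulb and seat below 0.004 m and z of bulb in the frame of seat between -0.004 and 0.004 m and angle between flask's own z axis and vertical below 0.14 rad), for 0.2 s.
At the end, for the whole second after the job is handed in: Holder: underside within 2.5 mm of the recess floor, axis within 4 mm of its centre, upright within 3 degrees. Flask: bulb centre within 4 mm of the seat point sideways and in height, neck within 8 degrees of vertical. Both released and at rest (under 20 mm/s) (all of step 2 and linear speed of each of flask, holder below 0.02 m/s and contact force between the fingers and flask below 0.05 N and contact force between the fingers and holder below 0.05 N); the robot touches nothing.
It fails at once if the flask or the holder is dropped: it moves faster than 0.45 m/s with nothing of the robot touching it (a fall of more than about 10 mm) ((contact force between each of the arm, the fingers and flask below 0.01 N and linear speed of flask above 0.45 m/s) or (contact force between each of the arm, the fingers and holder below 0.01 N and linear speed of holder above 0.45 m/s)).
It fails at once if another thing on the bench is shifted by more than 30 mm (distance of any of erlenmeyer, wide_jar, cell_a, cell_b, vial, coin_cell, spatula, round_holder from where it was at the start of the episode above 0.03 m).
It fails at once if a standing thing is tipped by more than 25 degrees (angle between any of erlenmeyer, wide_jar, cell_a, cell_b, vial, round_holder's own z axis and vertical above 0.44 rad).
It also fails if it takes over 69 s, if anything falls off the work surface, if the arm or the gripper's body presses on something with over 40 N, if the wrist force passes 120 N, or if a joint passes its speed limit or range.

## Working session

There is one attempt and no reset: what is moved stays moved. The work goes in short steps, Python scripts to look and compute and a tool call to move; the robot and the scene stay as the last step left them, time stands still between calls to the robot, and variables do not carry over. Pictures are saved under pics/ and viewed, at most 13 in all, crops included, and the job is handed in when it is done.

Besides the shell and the picture viewer there is one more tool, called after ">>>" as name([rows], argument=value, ...), one row to a line, values as JSON. drive_tool: Moves the arm, as the interface text tells. Its arguments: {"type":"object","properties":{"commands":{"type":"array","items":{"type":"array","items":{"type":"number"}}}},"required":["commands"]}

```bash
mkdir -p pics; ls
cat > h.py <<'E'
import numpy as np,cv2
from scipy.spatial.transform import Rotation as R
from bench import r
def shot(n,f=None):
    p=r.camera_params(n); im=r.read_camera(n)[:,:,::-1].copy()
    if f: cv2.imwrite('pics/'+f,im)
    return im,p
def att(p):
    a=np.array(p['attitude'],float)
    return a if a.shape==(3,3) else R.from_rotvec(a).as_matrix()
def ray(p,u,v,fish=False):
    x=(u-p['cx'])/p['fx'];y=(v-p['cy'])/p['fy']
    if fish:
        t=np.hypot(x,y); s=np.sin(t)/t if t>1e-9 else 1.; d=np.array([x*s,y*s,np.cos(t)])
    else: d=np.array([x,y,1.]);d/=np.linalg.norm(d)
    return np.array(p['xyz']),att(p)@d
def plane(p,u,v,z,fish=False):
    o,d=ray(p,u,v,fish); return o+d*(z-o[2])/d[2]
def proj(p,X,fish=False):
    c=att(p).T@(np.array(X)-np.array(p['xyz']))
    if fish:
        h=np.hypot(c[0],c[1]);t=np.arctan2(h,c[2]);return np.array([p['cx']+p['fx']*t*c[0]/h,p['cy']+p['fy']*t*c[1]/h])
    return np.array([p['cx']+p['fx']*c[0]/c[2],p['cy']+p['fy']*c[1]/c[2]])
def tri(rays):
    A=np.zeros((3,3));b=np.zeros(3)
    for o,d in rays:
        M=np.eye(3)-np.outer(d,d);A+=M;b+=M@o
    return np.linalg.solve(A,b)
E
python3 - <<'E'
from h import *
for n in('scene','top','wrist'):
    im,p=shot(n,n+'0.png');print(n,p)
print(r.state())
E
```

```text
pics
scene {'fx': 381.843734448239, 'fy': 381.843734448239, 'cx': 317.224567638015, 'cy': 198.2928357483184, 'xyz': array([ 1.39181722, -0.14466287,  0.88047215]), 'attitude': array([-1.88528456, -1.56616737,  0.68035057])}
top {'fx': 371.0718090670114, 'fy': 371.0718090670114, 'cx': 319.60623437667715, 'cy': 204.4466199097617, 'xyz': array([ 0.3523996 , -0.02094222,  1.35519337]), 'attitude': array([-2.12225043,  2.14746234, -0.19510069])}
wrist {'fx': 309.70691628693146, 'fy': 309.70691628693146, 'cx': 320.3420703379982, 'cy': 203.62989250944108, 'xyz': array([0.15108401, 0.58651525, 0.3728637 ]), 'attitude': array([2.38009422, 1.6080493 , 0.25036885])}
{'t': 0.15, 'joint_positions': array([ 1.10362104e+00,  1.31016391e-01,  1.48904254e+00, -2.19721844e-05,
        1.52299772e+00, -8.54058742e-02]), 'dq': array([ 0.00132778, -0.00195152, -0.00422603, -0.00039086,  0.00023685,
       -0.00166815]), 'joint_efforts': array([ 1.50792806e-03, -5.70053923e+01, -5.01164711e+01, -2.97867600e-04,
        9.34954849e-03,  2.05110348e-05]), 'ee_pos': array([0.22333373, 0.55642331, 0.23046089]), 'ee_rot': array([-5.95973299e-01, -3.08415934e+00,  2.22156539e-03]), 'wrist_force': array([-0.10599363, -0.68112185,  0.61652183]), 'ft_torque': array([ 0.01987643, -0.02781139,  0.00147274]), 'grasp_force': 0.0, 'finger_gap': 0.08558608856814404}
```

View pics/top0.png

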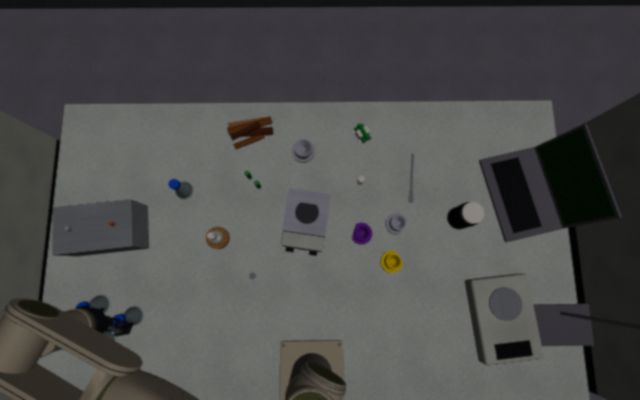

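View pics/scene0.png

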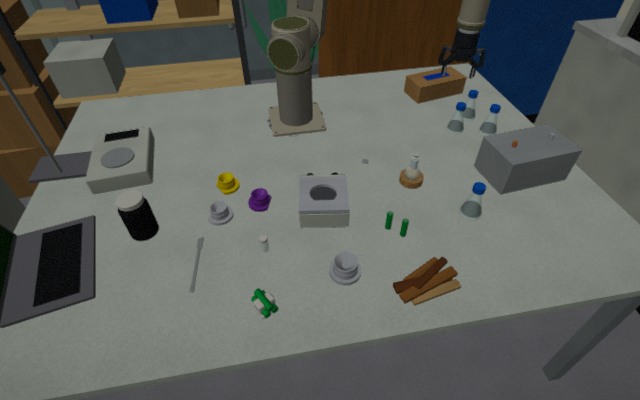

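Top view: the things that could be taken for the holder are the aluminium pieces at (303,151) and (396,223), purple (362,233) and yellow (391,262). The flask stands at (216,237) and the recess at (307,212). By the description, I expect (396,223), because (303,151) looks larger. I'll check both in a close crop.

Run:
```python
from h import *
a=cv2.imread('pics/top0.png');s=cv2.imread('pics/scene0.png')
c=lambda im,x,y:cv2.resize(im[y-24:y+24,x-24:x+24],(380,290*380//290),interpolation=cv2.INTER_CUBIC)[45:335]
out=np.vstack([np.hstack([c(a,396,223),c(a,303,151)]),np.hstack([c(s,221,211),c(s,346,267)])])
cv2.imwrite('pics/crop1.png',cv2.convertScaleAbs(out,alpha=1.3))
p=r.camera_params('top')
for n,u,v,z in [('small',396,223,.03),('big',303,151,.03),('flask ring',217,238,.02),('recess',307,212,.066),('purple',362,233,.03),('jar',466,215,.07),('erl',180,188,.05)]:
    print(n,plane(p,u,v,z).round(3))
```

```text
small [ 0.513 -0.309  0.03 ]
big [0.787 0.025 0.03 ]
flask ring [0.468 0.335 0.02 ]
recess [0.552 0.011 0.066]
purple [ 0.479 -0.185  0.03 ]
jar [ 0.534 -0.547  0.07 ]
erl [0.646 0.466 0.05 ]
```

View pics/crop1.png

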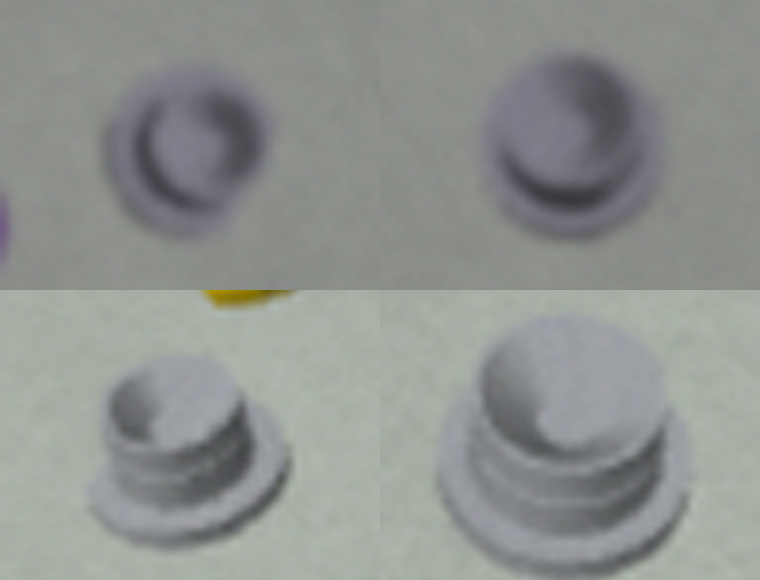

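The left piece (top crop, flat at its lower right, about (245,190)) is the keyed holder. The right one is the larger holder with a full circle. Next I'll plan the wrist views.

```bash
cat >> h.py <<'E'
def delta(xyz,yaw=None):
    """tool-axes shift in cm, turn in 10deg; yaw= desired world angle (deg) of tool y axis, mod 180"""
    s=r.state();M=R.from_rotvec(s['ee_rot']).as_matrix()
    d=M.T@(np.array(xyz)-s['ee_pos'])*100
    t=0
    if yaw is not None:
        y=M[:,1];cur=np.degrees(np.arctan2(y[1],y[0]));t=-((yaw-cur+90)%180-90)
    return d.round(2),round(t/10,3)
E
python3 - <<'E'
from h import *
s=r.state();M=R.from_rotvec(s['ee_rot']).as_matrix();p=r.camera_params('wrist')
print(M.round(3));print('cam in tool',M.T@(p['xyz']-s['ee_pos']),'\naxes',(M.T@att(p)).round(3))
for X in [(.45,.2,.26),(.513,-.309,.2),(.5,.0,.2)]: print(X,delta(X,90))
E
```

```text
[[-0.928  0.373 -0.001]
 [ 0.373  0.928 -0.001]
 [ 0.    -0.001 -1.   ]]
cam in tool [ 0.07827066  0.00083964 -0.14252769] 
axes [[-0.001 -0.952 -0.306]
 [ 1.    -0.001 -0.   ]
 [-0.    -0.306  0.952]]
(0.45, 0.2, 0.26) (array([-34.31, -24.64,  -2.92]), np.float64(-2.187))
(0.513, -0.309, 0.2) (array([-59.12, -69.52,   3.14]), np.float64(-2.187))
(0.5, 0.0, 0.2) (array([-46.41, -41.32,   3.1 ]), np.float64(-2.187))
```

>>> drive_tool([
  [8.5,-8,-6,-1,1],
  [8.5,-16,-12,-2,2],
  [8.5,-24,-18,-3,3],
  [8.5,-30,-22,-4,4],
  [8.5,-34,-25,-4,5],
  [8.5,-34,-25,-4,6],
  [8.5,-34,-25,-4,6],
])

```text
t: 1.02
ee_pos: [0.4468, 0.1959, 0.2714]
ee_rot: [2.063, 2.369, 0.0]
wrist_force: [0.4, 1.1, 0.4]
finger_gap: 0.0851
grasp_force: 0.0
```

Run:
```python
from h import *
im,p=shot('wrist','w1.png');s=r.state();print(s['t'],s['ee_pos'],s['wrist_force'])
np.save('w1p.npy',p,allow_pickle=True)
M=R.from_rotvec(s['ee_rot']).as_matrix();print(M.round(3))
for X in [(.5,-.1,.27),(.513,-.309,.25)]: print(X,delta(X,-60))
for X in [(.468,.335,.116),(.552,.011,.066)]:print(proj(p,X,True))
```

```text
1.075 [0.44931951 0.19174529 0.27184023] [ 1.06215497 -3.23036844 -0.28812285]
[[-0.137  0.991  0.002]
 [ 0.991  0.137 -0.003]
 [-0.003  0.002 -1.   ]]
(0.5, -0.1, 0.27) (array([-29.59,   1.02,   0.28]), np.float64(6.788))
(0.513, -0.309, 0.25) (array([-50.47,  -0.56,   2.35]), np.float64(6.788))
[362.15713473  50.81626511]
[375.56156713 314.1358672 ]
```

View pics/w1.png

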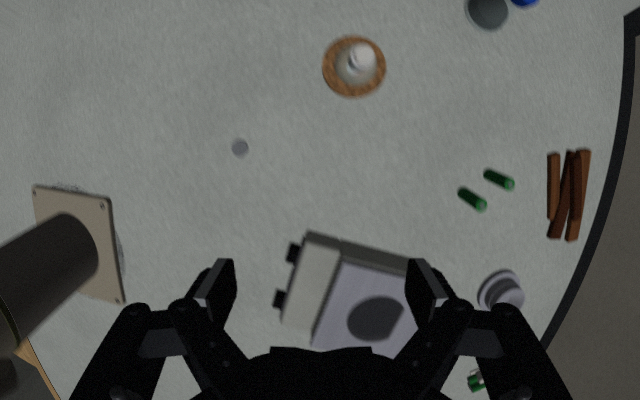

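Wrist view: flask stopper at (362,58) in its cork ring, hotplate with recess at (377,318), and the round holder at (500,290). The scene agrees with the estimates. Next is a clear look at the recess.

>>> drive_tool([
  [8.5,-6,0,0,1],
  [8.5,-12,0.5,0,2],
  [8.5,-18,1,0,3],
  [8.5,-24,1,0,3],
  [8.5,-30,1,0,3],
  [8.5,-30,1,0,3],
  [8.5,-30,1,0,3],
])

```text
t: 1.95
ee_pos: [0.498, -0.0972, 0.2709]
ee_rot: [-2.603, -1.758, 0.0]
wrist_force: [0.1, -0.2, -0.2]
finger_gap: 0.0849
grasp_force: 0.0
```

Run:
```python
from h import *
im,p=shot('wrist','w2.png');s=r.state();print(s['t'],s['ee_pos'],s['dq'].round(3))
np.save('w2p.npy',p,allow_pickle=True)
for X in [(.40,-.309,.25),(.40,-.309,.2),(.513,-.309,.22)]: print(X,delta(X,-50))
for X in [(.513,-.309,.03),(.552,.011,.066)]:print(proj(p,X,True))
```

```text
2.0 [ 0.49807076 -0.0965755   0.27102888] [ 0.022 -0.007 -0.    -0.    -0.002 -0.002]
(0.4, -0.309, 0.25) (array([-23.37,  -1.2 ,   2.09]), np.float64(2.815))
(0.4, -0.309, 0.2) (array([-23.37,  -1.19,   7.09]), np.float64(2.815))
(0.513, -0.309, 0.22) (array([-19.16,   9.29,   5.09]), np.float64(2.815))
[382.08693246 296.2468233 ]
[329.15594926  70.7767081 ]
```

View pics/w2.png

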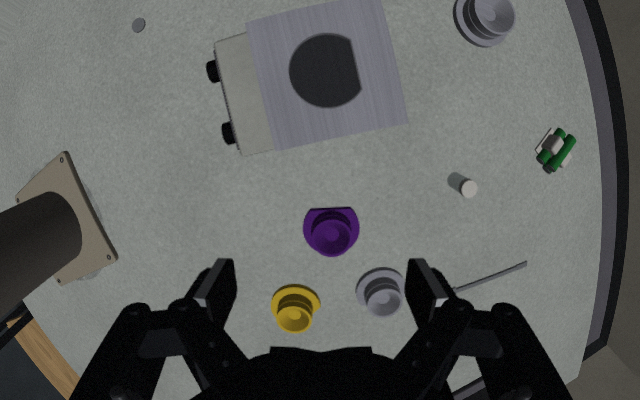

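Wrist view 2: the recess is clear at (327,70), flat to the right at x≈358. The keyed holder is at (381,292), purple at (331,232), yellow at (295,308). I'll move on so the holder is in the clear upper part of the picture.

>>> drive_tool([
  [8.5,-6,-0.5,0,1],
  [8.5,-12,-1,0,2],
  [8.5,-18,-1,0.5,2.8],
  [8.5,-24,-1,1,2.8],
  [8.5,-30,-1,2,2.8],
  [8.5,-30,-1,2,2.8],
  [8.5,-30,-1,2,2.8],
  [8.5,-30,-1,2,2.8],
])

```text
t: 3.0
ee_pos: [0.3783, -0.3706, 0.2517]
ee_rot: [2.949, 1.081, 0.001]
wrist_force: [-0.1, -0.0, -0.4]
finger_gap: 0.0852
grasp_force: 0.0
```

Run:
```python
from h import *
im,p=shot('wrist','w3.png');s=r.state();print(s['t'],s['ee_pos'],s['dq'].round(3))
np.save('w3p.npy',p,allow_pickle=True)
u,v=proj(p,(.513,-.309,.03),True).astype(int);print(u,v)
print(delta((.44,-.40,.18)))
g=cv2.getRectSubPix(im,(130,100),(float(u),float(v)))
h2=cv2.imread('pics/w2.png')[10:140,200:420]
a=cv2.resize(g,None,fx=5,fy=5,interpolation=cv2.INTER_CUBIC);
cv2.imwrite('pics/crop3.png',a)
```

```text
3.05 [ 0.3782971  -0.37076441  0.25175591] [-0.004  0.001  0.    -0.002 -0.002 -0.003]
355 54
(array([2.82, 6.21, 7.18]), 0.0)
```

View pics/crop3.png

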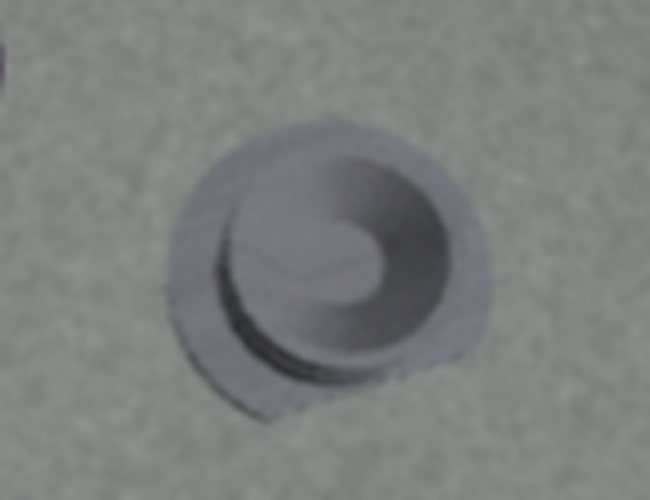

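The crop confirms the keyed holder. The flat runs from (270,418) to (487,350), facing down in the picture. Now measuring by contours.

```bash
cat > m.py <<'E'
from h import *
from scipy.optimize import least_squares
def contour(mask,u,v):
    mask=cv2.morphologyEx(mask.astype(np.uint8),cv2.MORPH_OPEN,np.ones((3,3)))
    cs,_=cv2.findContours(mask,cv2.RETR_EXTERNAL,cv2.CHAIN_APPROX_NONE)
    return min([c[:,0,:].astype(float) for c in cs if len(c)>25],key=lambda c:np.hypot(*(c.mean(0)-[u,v])))
def dfit(P,R0,d0):
    """fit D shape: centre, flat direction, scale"""
    def res(q):
        w=P-q[:2];n=np.array([np.cos(q[2]),np.sin(q[2])]);
        return np.maximum(np.hypot(w[:,0],w[:,1])-R0*q[3],w@n-d0*q[3])
    c=P.mean(0);best=None
    for a in np.arange(0,6.3,.5):
        s=least_squares(res,[*c,a,1],loss='soft_l1',f_scale=.001)
        if best is None or s.cost<best.cost:best=s
    q=best.x;return q[:2],np.degrees(q[2])%360,q[3],np.sqrt(np.mean(best.fun**2))*1000
def fitD(p,c,z,R0,d0,fish=True):
    P=np.array([plane(p,a,b,z,fish)[:2] for a,b in c]);return dfit(P,R0,d0)
def L(n): return cv2.imread(f'pics/{n}.png'),np.load(f'{n}p.npy',allow_pickle=True).item()
def mask_al(im):
    b=cv2.GaussianBlur(im,(3,3),0).astype(int);return (b[:,:,0]-b[:,:,1])>1
def mask_dark(im): return cv2.GaussianBlur(im,(3,3),0).max(2)<85
E
python3 - <<'E'
from m import *
i2,p2=L('w2');i3,p3=L('w3')
for im,p,g in[(i2,p2,(381,290)),(i3,p3,(355,54))]:
    print(im[int(g[1]),int(g[0])],im[150,250])
    c=contour(mask_al(im),*g);print('holder',len(c),c.min(0),c.max(0))
    for z in(0.,.012):
        print(z,fitD(p,c,z,.04,.029))
print(i2[70,327],i2[25,280],i2[70,400])
c=contour(mask_dark(i2),327,70);print('recess',len(c),c.min(0),c.max(0))
for z in(.066,.078):print(z,fitD(p2,c,z,.0415,.0305))
t=cv2.imread('pics/top0.png');pt=r.camera_params('top')
print(t[212,307],t[200,300])
c=contour(cv2.GaussianBlur(t,(3,3),0).max(2)<75,307,212);print('recess top',len(c),c.min(0),c.max(0))
for z in(.066,.078):print(z,fitD(pt,c,z,.0415,.0305,False))
E
```

```text
[110 104 104] [122 127 124]
holder 145 [356. 268.] [406. 317.]
0.0 (array([ 0.50976677, -0.32560612]), np.float64(196.71162767877763), np.float64(1.1638401934079414), np.float64(2.9798861071524465))
0.012 (array([ 0.5102914 , -0.31685596]), np.float64(196.70031450905574), np.float64(1.1301132810300112), np.float64(2.892965312729304))
[125 116 116] [ 48 144 165]
holder 180 [324.  29.] [388.  87.]
0.0 (array([ 0.51569278, -0.31323452]), np.float64(240.30999071286314), np.float64(1.0204561848366425), np.float64(0.4045746827819674))
0.012 (array([ 0.51334431, -0.31341594]), np.float64(240.31007823135351), np.float64(0.9894039163282502), np.float64(0.39225582635067985))
[35 32 30] [125 117 115] [125 128 125]
recess 213 [289.  33.] [360. 107.]
0.066 (array([0.55078887, 0.01291151]), np.float64(350.6610656947862), np.float64(1.0221095400150857), np.float64(0.35135834110630443))
0.078 (array([0.54999583, 0.01164085]), np.float64(350.66156820390574), np.float64(0.9868073826362822), np.float64(0.33922183791024785))
[31 27 27] [105  96  97]
recess top 65 [295. 203.] [318. 223.]
0.066 (array([0.55264639, 0.01217861]), np.float64(354.0908562866099), np.float64(0.9797127119310571), np.float64(0.9098905372511772))
0.078 (array([0.55078218, 0.01186998]), np.float64(354.0915405198659), np.float64(0.9705943761988369), np.float64(0.9014153532228758))
```

Run:
```python
from h import *
print(delta((.460,-.359,.15),-50))
```

```text
(array([ 6.99,  4.38, 10.18]), np.float64(0.028))
```

>>> drive_tool([
  [8.5,3,2,5,0],
  [8.5,7,4.4,10,0],
  [8.5,7,4.4,10,0],
  [8.5,7,4.4,10,0],
  [8.5,7,4.4,10,0],
  [8.5,7,4.4,10,0],
])

```text
t: 3.8
ee_pos: [0.4592, -0.3617, 0.1535]
ee_rot: [2.948, 1.075, 0.002]
wrist_force: [-0.0, -1.2, 0.5]
finger_gap: 0.0848
grasp_force: 0.0
```

Run:
```python
from m import *
im,p=shot('wrist','w4.png');np.save('w4p.npy',p,allow_pickle=True);s=r.state();print(s['t'],s['ee_pos'],s['dq'].round(3))
i3,p3=L('w3');Q=[]
for im,p,g in[(im,p,proj(p,(.513,-.313,.012),True)),(i3,p3,(355,54))]:
    c=contour(mask_al(im),*g);print('holder',len(c),c.min(0),c.max(0));q=[]
    for z in(0.,.012):
        f=fitD(p,c,z,.04,.029);print(z,f);q.append(np.array([*f[0],z]))
    d=q[1]-q[0];Q.append((q[0],d/np.linalg.norm(d)))
print('tri flange',tri(Q))
print(delta((.5133,-.3134,.10),-50),delta((.5133,-.3134,.013),-50))
```

```text
3.85 [ 0.45912588 -0.3615799   0.15314691] [0.002 0.008 0.004 0.002 0.    0.002]
holder 243 [274.  71.] [361. 153.]
0.0 (array([ 0.51318224, -0.31354876]), np.float64(240.1956156901035), np.float64(1.0343057815712449), np.float64(0.5413737073066565))
0.012 (array([ 0.51343076, -0.31341344]), np.float64(240.19501759040529), np.float64(0.9924215109237184), np.float64(0.5190718822625089))
holder 180 [324.  29.] [388.  87.]
0.0 (array([ 0.51569278, -0.31323452]), np.float64(240.30999071286314), np.float64(1.0204561848366425), np.float64(0.4045746827819674))
0.012 (array([ 0.51334431, -0.31341594]), np.float64(240.31007823135351), np.float64(0.9894039163282502), np.float64(0.39225582635067985))
tri flange [ 0.5134221  -0.31341393  0.01160502]
(array([ 7.25, -0.21,  5.32]), np.float64(0.008)) (array([ 7.24, -0.24, 14.02]), np.float64(0.008))
```

Flange height triangulates to 11.6 mm (12 expected), and the yaw is 240.2° in both views. Grasping.

>>> drive_tool([
  [8.5,4,-0.2,3,0],
  [8.5,7.2,-0.2,5,0],
  [8.5,7.25,-0.2,5.5,0],
  [8.5,7.25,-0.2,9,0],
  [8.5,7.25,-0.2,12,0],
  [8.5,7.25,-0.2,13.7,0],
  [8.5,7.25,-0.2,13.7,0],
  [8.5,7.25,-0.2,13.7,0],
])

```text
t: 4.85
ee_pos: [0.5139, -0.3134, 0.0159]
ee_rot: [2.949, 1.077, 0.002]
wrist_force: [-0.3, 0.1, 0.8]
finger_gap: 0.085
grasp_force: 0.0
```

Run:
```python
from h import *
s=r.state();print(s['t'],s['ee_pos'],s['wrist_force']);print(delta((.5134,-.3134,.016),-50))
```

```text
4.85 [ 0.5139459  -0.31340133  0.01594246] [-0.30877398  0.14765565  0.79279846]
(array([-0.04, -0.04, -0.01]), np.float64(0.01))
```

>>> drive_tool([
  [5.0,0,0,0,0],
  [4.5,0,0,0,0],
  [4.5,0,0,0,0],
  [4.5,0,0,0,0],
  [4.5,0,0,0,0],
  [4.5,0,0,0,0],
  [4.5,0,0,0,0],
  [4.5,0,0,-2,0],
  [4.5,0,0,-5,0],
  [4.5,0,0,-8,0],
  [4.5,0,0,-12,0],
  [4.5,0,0,-15,0],
  [4.5,0,0,-15,0],
  [4.5,0,0,-15,0],
])

```text
t: 6.6
ee_pos: [0.5126, -0.3119, 0.1632]
ee_rot: [-2.95, -1.077, 0.001]
wrist_force: [0.2, -0.3, -3.9]
finger_gap: 0.0532
grasp_force: 64.4
```

Run:
```python
from h import *
s=r.state();print(s['t'],s['ee_pos'],s['wrist_force'],s['grasp_force'],s['finger_gap']);print(delta((.55,.012,.17),-50+110.4))
```

```text
6.6 [ 0.51256549 -0.31193285  0.16318752] [ 0.2116964  -0.30892288 -3.94838095] 64.35313940048218 0.053190930557083814
(array([ 23.74, -22.36,  -0.66]), np.float64(6.973))
```

>>> drive_tool([
  [4.5,4,-4,-2,-1],
  [4.5,8,-8,-3,-2],
  [4.5,12,-12,-3,-3],
  [4.5,15,-16,-3,-4],
  [4.5,18,-20,-3,-5],
  [4.5,20,-24,-3,-6],
  [4.5,23,-27,-3,-7],
  [4.5,25.5,-29.5,-3,-8],
  [4.5,25.5,-29.5,-3,-9],
  [4.5,25.5,-29.5,-3,-10],
  [4.5,25.5,-29.5,-3,-11],
  [4.5,25.5,-29.5,-3,-11],
  [4.5,25.5,-29.5,-3,-11],
  [4.5,25.5,-29.5,-3,-11],
])

```text
t: 8.35
ee_pos: [0.5178, 0.0775, 0.1938]
ee_rot: [-0.813, -3.034, 0.0]
wrist_force: [0.4, 0.2, -3.2]
finger_gap: 0.0534
grasp_force: 64.6
```

Run:
```python
from m import *
im,p=shot('wrist','w5.png');np.save('w5p.npy',p,allow_pickle=True);s=r.state();print(s['t'],s['ee_pos'],s['dq'].round(3),s['finger_gap'])
i2,p2=L('w2');Q=[]
for im,p,g in[(im,p,proj(p,(.55,.012,.075),True)),(i2,p2,(327,70))]:
    c=contour(mask_dark(im),*g);print('recess',g,len(c),c.min(0),c.max(0));q=[]
    for z in(.066,.078):
        f=fitD(p,c,z,.0415,.0305);print(z,f);q.append(np.array([*f[0],z]))
    d=q[1]-q[0];Q.append((q[0],d/np.linalg.norm(d)))
print('tri',tri(Q))
print(delta((.55,.012,.17),60.4))
```

```text
8.4 [0.51789852 0.07744654 0.19400539] [ 0.    -0.003 -0.003  0.     0.002 -0.009] 0.05338370085219917
recess [277.19179446 258.42639469] 50 [272. 286.] [295. 293.]
0.066 (array([ 0.57668358, -0.00303816]), np.float64(351.9952768795398), np.float64(0.3875155736771029), np.float64(2.1348240695589418))
0.078 (array([0.56899554, 0.00490307]), np.float64(351.7965352862756), np.float64(0.44827445691784235), np.float64(2.02768562906546))
recess (327, 70) 213 [289.  33.] [360. 107.]
0.066 (array([0.55078887, 0.01291151]), np.float64(350.6610656947862), np.float64(1.0221095400150857), np.float64(0.35135834110630443))
0.078 (array([0.54999583, 0.01164085]), np.float64(350.66156820390574), np.float64(0.9868073826362822), np.float64(0.33922183791024785))
tri [0.553333   0.01322031 0.09491793]
(array([-6.05, -4.06,  2.4 ]), np.float64(-0.038))
```

View pics/w5.png

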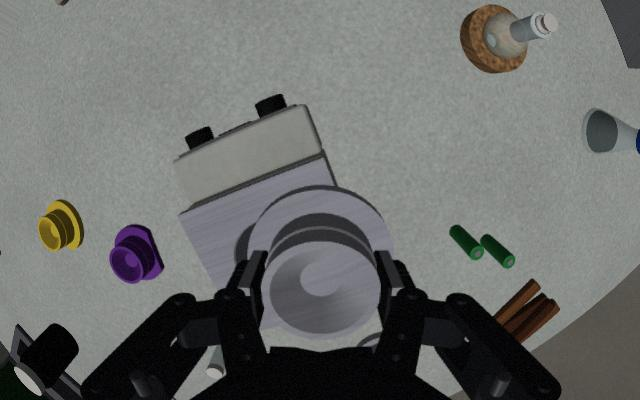

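Wrist view 5: the holder is held well, but it covers the recess. I'll step forward so the recess lies under the camera.

>>> drive_tool([
  [4.5,-5,-2,-2,0],
  [4.5,-10,-4,-4,0],
  [4.5,-15,-4,-4,0],
  [4.5,-17,-4,-4,0],
  [4.5,-17,-4,-4,0],
  [4.5,-17,-4,-4,0],
  [4.5,-17,-4,-4,0],
])

```text
t: 9.28
ee_pos: [0.6449, -0.0411, 0.2345]
ee_rot: [-0.809, -3.036, -0.0]
wrist_force: [-0.5, -0.2, -2.9]
finger_gap: 0.0531
grasp_force: 64.6
```

Run:
```python
from m import *
im,p=shot('wrist','w5.png');np.save('w5p.npy',p,allow_pickle=True);s=r.state();print(s['t'],s['ee_pos'],s['dq'].round(3),s['finger_gap'])
i2,p2=L('w2');Q=[]
for im,p,g in[(im,p,proj(p,(.55,.012,.075),True)),(i2,p2,(327,70))]:
    c=contour(mask_dark(im),*g);print('recess',g,len(c),c.min(0),c.max(0));q=[]
    for z in(.066,.078):
        f=fitD(p,c,z,.0415,.0305);print(z,f);q.append(np.array([*f[0],z]))
    d=q[1]-q[0];Q.append((q[0],d/np.linalg.norm(d)))
print('tri',tri(Q))
print(delta((.55,.012,.13),60.4))
```

```text
9.325 [ 0.64501586 -0.04110824  0.23464021] [-0.002  0.002 -0.007  0.001 -0.002 -0.003] 0.053368405944021785
recess [318.08554657  76.2347641 ] 235 [275.  36.] [361. 115.]
0.066 (array([0.54902594, 0.01205086]), np.float64(350.65891136045497), np.float64(1.0169714641499379), np.float64(0.36855003138843406))
0.078 (array([0.55011893, 0.01153383]), np.float64(350.6589410015322), np.float64(0.9777385786423528), np.float64(0.35433012464636493))
recess (327, 70) 213 [289.  33.] [360. 107.]
0.066 (array([0.55078887, 0.01291151]), np.float64(350.6610656947862), np.float64(1.0221095400150857), np.float64(0.35135834110630443))
0.078 (array([0.54999583, 0.01164085]), np.float64(350.66156820390574), np.float64(0.9868073826362822), np.float64(0.33922183791024785))
tri [0.55005144 0.01162008 0.07755822]
(array([10.89, -0.12, 10.46]), np.float64(-0.024))
```

Recess: (0.5501, 0.0116), yaw 350.66°, rim height 77.6 mm (78 expected). Moving above it.

>>> drive_tool([
  [4.5,5,-0.1,3,0],
  [4.5,10.9,-0.1,6,0],
  [4.5,10.9,-0.1,11,-0.02],
  [4.5,10.9,-0.1,12,-0.02],
  [4.5,10.9,-0.1,12,-0.02],
  [4.5,10.9,-0.1,12,-0.02],
  [4.5,10.9,-0.1,12,-0.02],
])

```text
t: 10.2
ee_pos: [0.5523, 0.0112, 0.1164]
ee_rot: [0.804, 3.034, 0.001]
wrist_force: [-0.1, -0.7, -2.9]
finger_gap: 0.0532
grasp_force: 64.5
```

Run:
```python
from h import *
s=r.state();print(s['t'],s['ee_pos'],s['wrist_force'],s['finger_gap'],s['dq'].round(3));print(delta((.5498,.0118,.082),60.5))
```

```text
10.2 [0.55226738 0.01118531 0.1163595 ] [-0.05810652 -0.70052027 -2.94881209] 0.05324628924134545 [ 0.003  0.001  0.011 -0.001 -0.002  0.   ]
(array([ 0.25, -0.07,  3.44]), np.float64(-0.02))
```

>>> drive_tool([
  [4.5,0.2,-0.05,0.8,-0.02],
  [4.5,0.2,-0.05,1.2,-0.02],
  [4.5,0.2,-0.05,1.2,-0.02],
  [4.5,0.2,-0.05,1.2,-0.02],
  [4.5,0.2,-0.05,1.2,-0.02],
])

```text
t: 10.82
ee_pos: [0.5487, 0.0121, 0.1025]
ee_rot: [0.799, 3.038, 0.0]
wrist_force: [0.3, -0.7, -3.9]
finger_gap: 0.0535
grasp_force: 64.5
```

Run:
```python
from h import *
s=r.state();print(s['t'],s['ee_pos'],s['wrist_force'],s['finger_gap'],s['dq'].round(3));print(delta((.5498,.0118,.082),60.5))
```

```text
10.825 [0.54867395 0.01213702 0.10248314] [ 0.29401707 -0.7419421  -3.88000552] 0.05346721784892658 [ 0.001 -0.003  0.     0.001 -0.002  0.001]
(array([-0.11,  0.03,  2.05]), np.float64(0.003))
```

>>> drive_tool([
  [4.5,-0.1,0.03,0.3,0],
  [4.5,-0.1,0.03,0.6,0],
  [4.5,-0.1,0.03,0.8,0],
  [4.5,-0.1,0.03,0.9,0],
  [4.5,-0.1,0.03,1.0,0],
  [4.5,-0.1,0.03,1.1,0],
  [4.5,-0.1,0.03,1.2,0],
  [4.5,-0.1,0.03,1.2,0],
])

```text
t: 11.82
ee_pos: [0.5495, 0.0119, 0.0902]
ee_rot: [-0.799, -3.038, 0.0]
wrist_force: [0.7, 0.8, -3.3]
finger_gap: 0.0535
grasp_force: 64.8
```

>>> drive_tool([
  [4.5,0,0,0.2,0],
  [4.5,0,0,0.4,0],
  [4.5,0,0,0.6,0],
  [4.5,0,0,0.7,0],
  [4.5,0,0,0.8,0],
  [4.5,0,0,0.8,0],
])

```text
t: 12.58
ee_pos: [0.5495, 0.0119, 0.0822]
ee_rot: [-0.799, -3.038, 0.0]
wrist_force: [-0.6, 0.6, -2.7]
finger_gap: 0.0538
grasp_force: 64.6
```

>>> drive_tool([
  [4.5,0,0,0.05,0],
  [4.5,0,0,0.1,0],
  [4.5,0,0,0.1,0],
])

```text
t: 12.95
ee_pos: [0.5496, 0.0119, 0.0821]
ee_rot: [0.799, 3.038, -0.0]
wrist_force: [-5.8, 0.5, 6.4]
finger_gap: 0.0532
grasp_force: 65.7
```

>>> drive_tool([
  [5.8,0,0,0,0],
  [7,0,0,0,0],
  [8.5,0,0,0,0],
  [8.5,0,0,0,0],
  [8.5,0,0,0,0],
  [8.5,0,0,-2,0],
  [8.5,0,0,-5,0],
  [8.5,0,0,-10,0],
  [8.5,-5,0,-14,0],
  [8.5,-11,0,-14,0],
  [8.5,-11,0,-14,0],
  [8.5,-11,0,-14,0],
  [8.5,-11,0,-14,0],
])

```text
t: 14.58
ee_pos: [0.6447, -0.0416, 0.2218]
ee_rot: [0.798, 3.038, 0.0]
wrist_force: [0.2, -1.2, 0.9]
finger_gap: 0.0847
grasp_force: 0.0
```

Run:
```python
from m import *
im,p=shot('wrist','w6.png');np.save('w6p.npy',p,allow_pickle=True);s=r.state();print(s['t'],s['ee_pos'],s['dq'].round(3))
u,v=proj(p,(.55,.0116,.078),True);print(u,v)
cv2.imwrite('pics/crop6.png',cv2.resize(cv2.getRectSubPix(im,(160,120),(float(u),float(v))),None,fx=4,fy=4,interpolation=cv2.INTER_CUBIC))
```

```text
14.625 [ 0.64477008 -0.04156663  0.22217762] [ 0.001 -0.007 -0.003 -0.003 -0.002 -0.001]
318.9907526913009 74.62193279603838
```

View pics/crop6.png

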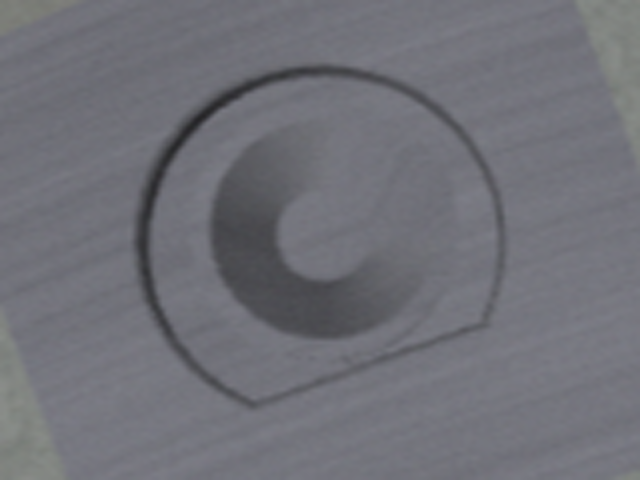

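The holder sits flush: an even thin gap all round, flat to flat, from (255,405) to (487,323). Next, the flask.

Run:
```python
from h import *
p=np.load('w6p.npy',allow_pickle=True).item()
print('hollow floor',plane(p,321.5,73.3,.096,True))
print(delta((.54,.30,.25),60.5),delta((.57,.20,.25),60.5))
```

```text
hollow floor [0.5517207  0.01314354 0.096     ]
(array([25.91, 24.6 , -2.79]), np.float64(0.007)) (array([18.38, 17.37, -2.79]), np.float64(0.007))
```

>>> drive_tool([
  [8.5,4,4,-1,0],
  [8.5,8,8,-2,0],
  [8.5,12,12,-3,0],
  [8.5,16,16,-3,0],
  [8.5,18.5,18,-3,0],
  [8.5,18.5,18,-3,0],
  [8.5,18.5,18,-3,0],
  [8.5,18.5,18,-3,0],
])

```text
t: 15.62
ee_pos: [0.5731, 0.2045, 0.2516]
ee_rot: [0.801, 3.037, -0.0]
wrist_force: [0.7, -0.4, -1.1]
finger_gap: 0.085
grasp_force: 0.0
```

Run:
```python
from h import *
im,p=shot('wrist','w7.png');np.save('w7p.npy',p,allow_pickle=True);print(r.state()['ee_pos'],r.state()['dq'].round(3),proj(p,(.468,.335,.116),True))
```

```text
[0.57313476 0.20438906 0.25144273] [-0.001  0.004 -0.003  0.003  0.001  0.002] [388.34481345  25.74510447]
```

>>> drive_tool([
  [8.5,4,4,0,0],
  [8.5,7.5,7,0,0],
  [8.5,7.5,7,0,0],
  [8.5,7.5,7,0,0],
  [8.5,7.5,7,0,0],
  [8.5,7.5,7,0,0],
])

```text
t: 16.42
ee_pos: [0.5425, 0.3022, 0.2513]
ee_rot: [0.802, 3.037, -0.0]
wrist_force: [-0.2, 0.1, 0.3]
finger_gap: 0.0849
grasp_force: 0.0
```

Run:
```python
from h import *
im,p=shot('wrist','w8.png');np.save('w8p.npy',p,allow_pickle=True);u8=proj(p,(.468,.335,.08),True);print(r.state()['ee_pos'],r.state()['dq'].round(3),u8)
i7=cv2.imread('pics/w7.png');p7=np.load('w7p.npy',allow_pickle=True).item();u7=proj(p7,(.468,.335,.08),True)
o=[]
for i,u in((i7,u7),(im,u8)):
    a=np.round(u).astype(int);x0=max(a[0]-50,0);y0=max(a[1]-50,0);print('crop origin',x0,y0);o.append(cv2.resize(i[y0:y0+100,x0:x0+100],(400,400),interpolation=cv2.INTER_CUBIC))
cv2.imwrite('pics/crop8.png',np.hstack(o))
```

```text
[0.54241613 0.30245938 0.25131033] [ 0.005  0.    -0.     0.001  0.001  0.001] [311.11565306 104.71514342]
crop origin 331 0
crop origin 261 55
```

View pics/crop8.png

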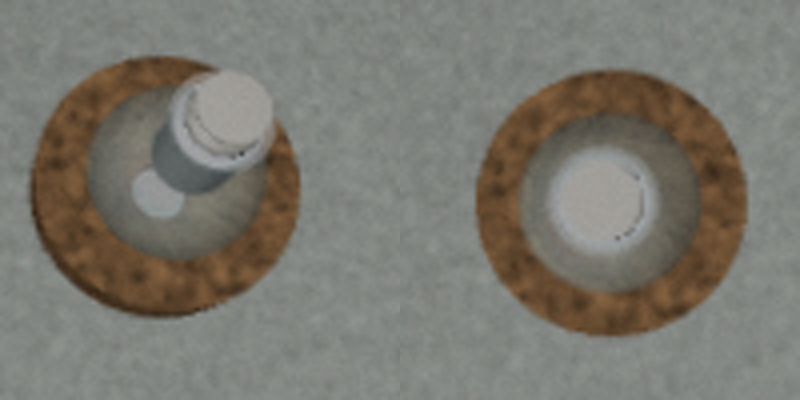

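Both views show the flask upright in its ring. Stopper top is at about (389,27) in w7 and (310,105) in w8, with the cork ring around it. Measuring both.

Run:
```python
from m import *
S=[];C=[]
for n,g in(('w7',(389,27)),('w8',(310,105))):
    im,p=L(n);b=im.astype(int)
    print(b[g[1],g[0]],b[g[1]+7,g[0]])
    m=(b.min(2)>135)&(b[:,:,2]-b[:,:,0]>=3)
    m=cv2.morphologyEx(m.astype(np.uint8),cv2.MORPH_OPEN,np.ones((3,3)))
    k,l,st,ce=cv2.connectedComponentsWithStats(m);j=1+np.argmin(np.hypot(*(ce[1:]-g).T));print('stopper',st[j],ce[j]);S.append(ray(p,*ce[j],True))
    w=(b[:,:,2]-b[:,:,0]>18).astype(np.uint8);w[max(0,g[1]-60):g[1]+70,g[0]-60:g[0]+60]*=2;w=cv2.morphologyEx((w>1).astype(np.uint8),cv2.MORPH_OPEN,np.ones((3,3)))
    cs,_=cv2.findContours(w,0,1);c=max(cs,key=cv2.contourArea);h=cv2.convexHull(c);e=cv2.fitEllipse(h);print('cork',e,[plane(p,*e[0],z,True).round(4) for z in(0,.025)]);C.append(ray(p,*e[0],True))
T=tri(S);print('stopper top',T,'cork',tri(C))
# residual of rays
for o,d in S: print(np.linalg.norm(np.cross(T-o,d))*1000)
print(delta((T[0],T[1],.16),60.5))
```

```text
[154 158 162] [155 159 161]
stopper [380  18  19  18 275] [389.16        26.50909091]
cork ((371.6148376464844, 46.315250396728516), (65.09332275390625, 67.56681823730469), 97.6810073852539) [array([0.4673, 0.3394, 0.    ]), array([0.4697, 0.3334, 0.025 ])]
[151 159 159] [156 160 160]
stopper [302  96  19  18 285] [310.96140351 104.63157895]
cork ((313.3359680175781, 105.40652465820312), (66.64720153808594, 68.10602569580078), 88.12191772460938) [array([0.4684, 0.3353, 0.    ]), array([0.4688, 0.3357, 0.025 ])]
stopper top [0.46870509 0.33568853 0.11475315] cork [0.46877779 0.33555318 0.01592711]
0.09680046467367695
0.0968004646738152
(array([ 8.05, -0.74,  9.13]), np.float64(-0.005))
```

Stopper top at (0.4687, 0.3357, 0.1148), against 0.1158 expected and directly above the cork centre. Going down to the neck.

>>> drive_tool([
  [8.5,4,-0.4,3,0],
  [8.5,8,-0.7,6,0],
  [8.5,8,-0.7,9,0],
  [8.5,8,-0.7,9,0],
  [8.5,8,-0.7,9,0],
  [8.5,8,-0.7,9,0],
])

```text
t: 17.23
ee_pos: [0.4704, 0.3369, 0.1633]
ee_rot: [0.8, 3.036, 0.003]
wrist_force: [0.7, -0.1, 0.2]
finger_gap: 0.0852
grasp_force: 0.0
```

Run:
```python
from h import *
s=r.state();print(s['t'],s['ee_pos'],s['dq'].round(3));print(delta((.4687,.3357,.067),60.5))
```

```text
17.225 [0.47036145 0.33685611 0.16329909] [ 0.003  0.003  0.005  0.002 -0.004 -0.001]
(array([ 0.1 , -0.21,  9.63]), np.float64(-0.002))
```

>>> drive_tool([
  [8.5,0.08,-0.15,3,0],
  [8.5,0.08,-0.15,6,0],
  [8.5,0.08,-0.15,8.5,0],
  [8.5,0.08,-0.15,9.6,0],
  [8.5,0.08,-0.15,9.6,0],
  [8.5,0.08,-0.15,9.6,0],
  [8.5,0.08,-0.15,9.6,0],
])

```text
t: 18.1
ee_pos: [0.4684, 0.3362, 0.0667]
ee_rot: [0.799, 3.037, 0.003]
wrist_force: [0.4, -0.2, -0.5]
finger_gap: 0.085
grasp_force: 0.0
```

Run:
```python
from h import *
s=r.state();print(s['t'],s['ee_pos'],s['dq'].round(3));print(delta((.4687,.3357,.067),60.5))
```

```text
18.1 [0.46836176 0.33621148 0.06673172] [ 0.     0.005  0.005  0.001 -0.002  0.002]
(array([-0.05, -0.03, -0.03]), np.float64(0.002))
```

>>> drive_tool([
  [5,-0.05,-0.03,0,0],
  [3.5,-0.05,-0.03,0,0],
  [2.6,-0.05,-0.03,0,0],
  [2.0,-0.05,-0.03,0,0],
  [1.5,-0.05,-0.03,0,0],
  [1.2,-0.05,-0.03,0,0],
  [1.2,-0.05,-0.03,0,0],
  [1.2,-0.05,-0.03,0,0],
  [1.2,-0.05,-0.03,0,0],
  [1.2,-0.05,-0.03,0,0],
])

```text
t: 19.35
ee_pos: [0.4678, 0.3352, 0.0654]
ee_rot: [0.799, 3.038, 0.0]
wrist_force: [-1.6, -1.4, 4.8]
finger_gap: 0.0206
grasp_force: 58.5
```

>>> drive_tool([
  [1.2,0,0,-1,0],
  [1.2,0,0,-3,0],
  [1.2,0,0,-6,0],
  [1.2,0,0,-10,0],
  [1.2,0,0,-14,0],
  [1.2,0,0,-16,0],
  [1.2,0,0,-16,0],
  [1.2,0,0,-16,0],
])

```text
t: 20.35
ee_pos: [0.467, 0.3347, 0.2234]
ee_rot: [-0.799, -3.036, 0.003]
wrist_force: [-0.8, -0.0, -1.1]
finger_gap: 0.0204
grasp_force: 58.7
```

Run:
```python
from m import *
s=r.state();print(s['t'],s['ee_pos'],s['wrist_force'],s['finger_gap'],s['grasp_force']);print(delta((.55,.0117,.225),60.5), delta((.645,-.041,.225),60.5))
# reseat check from w6: darker cone/hollow mouth contour
im,p=L('w6')
g=cv2.GaussianBlur(im,(3,3),0)
```

```text
20.35 [0.46701998 0.33474406 0.22342671] [-0.81855629 -0.01511001 -1.05385016] 0.02039619103210269 58.671215772628784
(array([-23.12, -24.04,  -0.13]), np.float64(0.002)) (array([-33.98, -23.95,  -0.15]), np.float64(0.002))
```

>>> drive_tool([
  [1.2,-4,-3,-2,0],
  [1.2,-8,-6,-3,0],
  [1.2,-12,-9,-3,0],
  [1.2,-16,-12,-3,0],
  [1.2,-20,-15,-3,0],
  [1.2,-24,-18,-3,0],
  [1.2,-28,-21,-3,0],
  [1.2,-32,-24,-3,0],
  [1.2,-34,-24,-3,0],
  [1.2,-34,-24,-3,0],
  [1.2,-34,-24,-3,0],
  [1.2,-34,-24,-3,0],
])

```text
t: 21.85
ee_pos: [0.645, -0.04, 0.2549]
ee_rot: [-0.797, -3.038, -0.0]
wrist_force: [0.4, 0.2, -1.9]
finger_gap: 0.0206
grasp_force: 58.9
```

Run:
```python
from m import *
im,p=shot('wrist','w9.png');np.save('w9p.npy',p,allow_pickle=True);s=r.state();print(s['t'],s['ee_pos'],s['finger_gap'],s['dq'].round(3))
u,v=proj(p,(.55,.0117,.11),True);print(u,v)
x0,y0=int(u)-40,int(v)-40;c1=cv2.resize(im[y0:y0+80,x0:x0+80],(400,400),interpolation=cv2.INTER_CUBIC);print(x0,y0)
c2=cv2.resize(im[230:380,245:395],(400,400),interpolation=cv2.INTER_CUBIC)
cv2.imwrite('pics/crop9.png',np.hstack([c1,c2]))
# predicted mouth circle & hollow floor centre pixels in crop
for z in(.11,.096):print((proj(p,(.55,.0117,z),True)-[x0,y0])*5)
print(delta((.5499,.0117,.17),60.5))
```

```text
21.9 [ 0.64517289 -0.04005936  0.25521987] 0.02093466154622319 [-0.003 -0.003 -0.006 -0.002 -0.    -0.001]
317.545725287232 75.42468938783557
277 35
[202.72862644 202.12344694]
[203.37948108 209.52151527]
(array([10.84, -0.17,  8.53]), np.float64(0.009))
```

View pics/crop9.png

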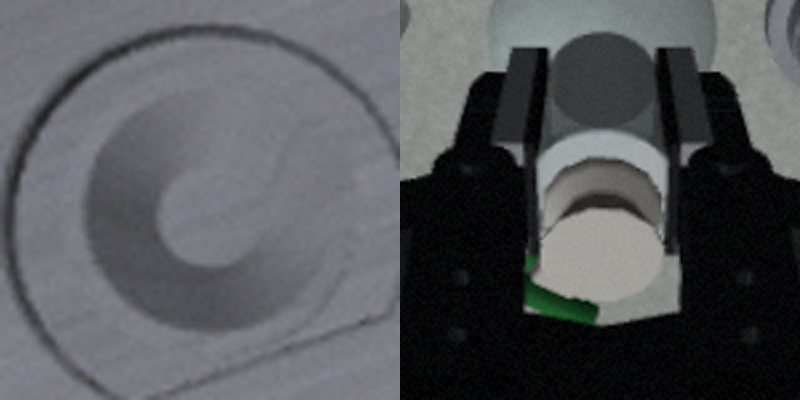

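The hollow centre appears about 1.5 mm right of prediction (crop ~(212,213)), so I take the seat to be at about (0.5514, 0.0127). In the right half the flask neck is held squarely, with the stopper top at wrist pixel ~(320.7,326.7). Checking the tilt from that.

Run:
```python
from h import *
p=np.load('w9p.npy',allow_pickle=True).item();s=r.state();M=R.from_rotvec(s['ee_rot']).as_matrix()
for dx in(-.003,-.0005,.002): print(dx,proj(p,s['ee_pos']+M@np.array([dx,0,-.0504]),True))
print(delta((.5510,.0129,.175),60.5))
```

```text
-0.003 [318.26876935 332.18211964]
-0.0005 [318.23963271 327.40042921]
0.002 [318.21017804 322.48829191]
(array([ 1.08e+01, -1.00e-02,  8.03e+00]), np.float64(0.009))
```

>>> drive_tool([
  [1.2,5,0,1,0],
  [1.2,9,0,2,0],
  [1.2,10.85,-0.05,4,0],
  [1.2,10.85,-0.05,7,0],
  [1.2,10.85,-0.05,8,0],
  [1.2,10.85,-0.05,8,0],
  [1.2,10.85,-0.05,8,0],
  [1.2,10.85,-0.05,8,0],
])

```text
t: 22.9
ee_pos: [0.5518, 0.0118, 0.1766]
ee_rot: [0.799, 3.036, 0.001]
wrist_force: [-0.1, 0.6, -1.1]
finger_gap: 0.0206
grasp_force: 58.9
```

Run:
```python
from h import *
s=r.state();print(s['t'],s['ee_pos'],s['dq'].round(3),s['wrist_force']);print(delta((.5504,.0124,.1511),60.5))
```

```text
22.9 [0.55179348 0.01176077 0.17657865] [-0.     0.001  0.005  0.001 -0.002 -0.   ] [-0.1257354   0.57807074 -1.05746887]
(array([ 0.16, -0.01,  2.55]), np.float64(0.002))
```

>>> drive_tool([
  [1.2,0.12,0,0.6,0],
  [1.2,0.12,0,1.1,0],
  [1.2,0.12,0,1.5,0],
  [1.2,0.12,0,1.9,0],
  [1.2,0.12,0,2.1,0],
  [1.2,0.12,0,2.2,0],
  [1.2,0.12,0,2.2,0],
  [1.2,0.12,0,2.2,0],
])

```text
t: 23.9
ee_pos: [0.55, 0.0125, 0.1535]
ee_rot: [0.799, 3.038, 0.0]
wrist_force: [0.4, 0.2, -1.0]
finger_gap: 0.0206
grasp_force: 58.9
```

No contact yet. I'll lower in small steps.

>>> drive_tool([
  [1.2,0,0,0.1,0],
  [1.2,0,0,0.15,0],
  [1.2,0,0,0.2,0],
  [1.2,0,0,0.2,0],
])

```text
t: 24.4
ee_pos: [0.5502, 0.0123, 0.1518]
ee_rot: [0.799, 3.037, -0.0]
wrist_force: [-1.0, -1.5, 3.6]
finger_gap: 0.0204
grasp_force: 59.0
```

>>> drive_tool([
  [1.2,0,0,0.03,0],
  [1.9,0,0,0.03,0],
  [2.1,0,0,0.03,0],
  [2.3,0,0,0.03,0],
  [2.5,0,0,0.03,0],
  [3,0,0,0.03,0],
  [4,0,0,0.03,0],
  [5.5,0,0,0.03,0],
  [7,0,0,0.03,0],
  [8.5,0,0,0,0],
  [8.5,0,0,0,0],
  [8.5,0,0,0,0],
])

```text
t: 25.9
ee_pos: [0.5499, 0.0125, 0.1513]
ee_rot: [0.799, 3.038, -0.0]
wrist_force: [0.0, 0.3, -0.8]
finger_gap: 0.085
grasp_force: 0.0
```

>>> drive_tool([
  [8.5,0,0,-1,0],
  [8.5,0,0,-4,0],
  [8.5,0,0,-8,0],
  [8.5,0,0,-11,0],
  [8.5,-6,0,-12,0],
  [8.5,-11,0,-12,0],
  [8.5,-11,0,-12,0],
  [8.5,-11,0,-12,0],
  [8.5,-11,0,-12,0],
])

```text
t: 27.02
ee_pos: [0.6452, -0.041, 0.2724]
ee_rot: [0.798, 3.037, 0.0]
wrist_force: [1.6, 1.0, 0.2]
finger_gap: 0.0852
grasp_force: 0.0
```

Run:
```python
from m import *
im,p=shot('wrist','w10.png');np.save('w10p.npy',p,allow_pickle=True);s=r.state();print(s['t'],s['ee_pos'],s['wrist_force'],s['dq'].round(3))
sc,ps=shot('scene','s10.png')
u,v=proj(p,(.55,.012,.15),True)
x0,y0=int(u)-50,int(v)-50;y0=max(y0,0);a=cv2.resize(im[y0:y0+100,x0:x0+100],(400,400),interpolation=cv2.INTER_CUBIC)
us=proj(ps,(.55,.012,.14)).astype(int);b=cv2.resize(sc[us[1]-40:us[1]+40,us[0]-40:us[0]+40],(400,400),interpolation=cv2.INTER_CUBIC)
cv2.imwrite('pics/crop10.png',np.hstack([a,b]));print(x0,y0,us)
print('pred stopper top crop',(proj(p,(.55,.012,.2015),True)-[x0,y0])*4,'scene bulb/top crop',(proj(ps,(.55,.012,.1235))-us+40)*5,(proj(ps,(.55,.012,.2015))-us+40)*5)
```

```text
27.075 [ 0.64525874 -0.04096555  0.27248232] [-0.19187382  1.39384912  0.10394875] [ 0.001 -0.001  0.002 -0.001 -0.    -0.001]
268 21 [322 176]
pred stopper top crop [199.69940225 168.05823793] scene bulb/top crop [204.50961145 223.86534186] [203.80847372 121.14578059]
```

View pics/crop10.png

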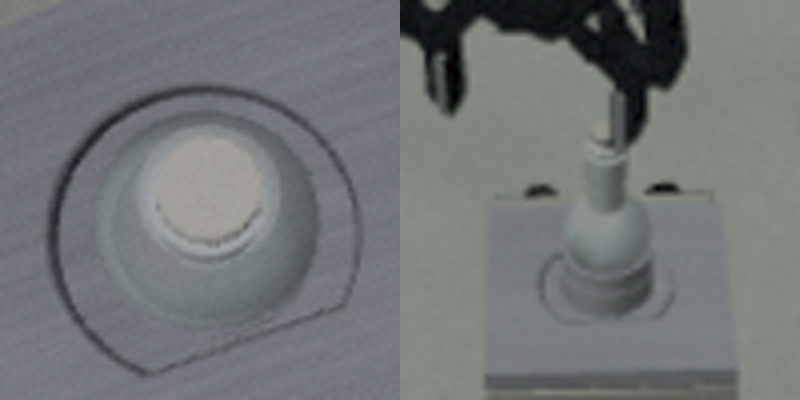

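The flask stands in the holder and the holder is still flush. I'll check the centring numerically before handing in.

Run:
```python
from h import *
p=np.load('w10p.npy',allow_pickle=True).item();o=np.array([268,21])
print('bulb',plane(p,*(o+np.array([207.5,219])/4-.4),.1235,True),'stopper',plane(p,*(o+np.array([208,190])/4-.4),.2015,True))
# recess rim top/left/right extents -> predicted for centred bulb
for c in((.5501,.0116),(.5515,.0128)):print(c,(proj(p,(*c,.1235),True)-o)*4,(proj(p,(*c,.2015),True)-o)*4)
```

```text
bulb [0.55100119 0.01245422 0.1235    ] stopper [0.55365987 0.01122372 0.2015    ]
(0.5501, 0.0116) [200.73118572 215.87490091] [197.9205152  169.67867154]
(0.5515, 0.0128) [208.27938359 218.51005106] [208.23763084 173.24109703]
```

```bash
python3 -c "
from bench import r
print(r.sign_off())"
```

```text
the job is handed in; nothing more can be done
None
```

The holder is seated flush and flat-to-flat in the recess, and the flask stands in its hollow, released: bulb about 1 mm off centre, neck tilted about 2°, about 27 s used; I handed the job in, but no verdict came back.

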